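# Unlock and free a window ring with a parked plunger and a pin spanner

## Robot

A 6-joint arm with a two-finger parallel gripper is mounted at the origin on a cart in front of the work surface, level with it; the furniture and walls round the work are solid. World frame = base frame: x ahead of the robot, y to its left, z up, the work surface at z = 0. Lengths are in m, angles in degrees, forces in N, time in s.
With the tool pointing down it reaches from about 0.25 to 0.725 m from the base axis. Payload 9.7 kg.
Tool frame: the origin (TCP) lies midway between the tips of the shut fingers; the grasp point (between the pads) lies 19 mm behind it; z points along the fingers, x is the direction in which the jaws open and shut, and the axes are right-handed (so a half turn about z gives the same grasp; the last joint's range is limited). The gripper opens to 85 mm and grips with 20 to 120 N. Pads are 22 mm wide; open, the fingers measure 114 mm over their backs; the gripper's body (76 mm by 85 mm) begins 54 mm behind the grasp point. The pads swing forward as they close: fully open they stand 13 mm farther back than shut.
Start: joints at [70.015, 4.979, 10.078, 95.1, 0, 90], TCP at [0.188, 0.517, 0.231] pointing down, gripper open.
Joint ranges: [-179.16, 179.16], [-48.56, 103.87], [-65.8, 70.77], [-126.05, 130.52], [-82.76, 87.17], [-180, 180]. Speed limits (degrees/s): [127.2, 127.2, 147.25, 180, 180, 180].

## Interface

Orientations are given as [roll, pitch, yaw] about the fixed x, y, z axes, in that order (R = Rz(yaw) Ry(pitch) Rx(roll)).
In Python, from workcell import bot, optics gives the robot as it stands.
- The arm moves only by the shell command python3 -m creep 'ROWS' [FORCE]. ROWS is JSON, a list of rows, each a list of 7 numbers: the shift along the tool's x, y, z in m, then the turn, a rotation vector about the tool's x, y, z in rad, then the opening, from 0 (shut) to 1 (fully open). A call has 1 to 8 rows; each row is the pose to reach, as a shift and turn from the pose commanded when the call began, along the tool's axes at that moment; what a row does not reach only later rows make up. A row lasts 1/10 s, in which the tool goes at most 50 mm and 8.59 degrees, less where a joint would pass 70% of its speed; a pose out of reach is approached as far as the arm can. A call with a gripper value outside its range is refused whole. The fingers move at their own pace and stop on an object; FORCE is the grip in N (left out, the last holds). Time passes only in rows, so rows that repeat a pose let the fingers close. It gives the time, the measured TCP pose, the force and the opening at its end, in the units of the state.
- bot.get_obs(): the state, without advancing time (a new reading comes with each control period).
- optics.camera(name): name is "scene" or "top" or "wrist"; returns the picture (384x512x3 uint8, red, green, blue); there is no depth.
- optics.camera_params(name): a dict with "camera_matrix" (3x3 intrinsics, pixels), "R" (3x3) and "t" (3): a world point X has camera coordinates R X + t; the wrist camera has in their place "mount" (4x4, takes a point from camera to tool coordinates, whose origin is the TCP and whose axes are the tool frame's). Camera axes: x right, y down, z forward; pixel columns grow to the right and rows downward; lengths in m; the calibration is good to about 2 mm. A picture is of the moment at which its call begins: read the wrist's pose just before it. camera_params takes no time and is no camera call.
- bot.job_done(): hands the job in, once; it reports no verdict.
The state is a dict: "time": time; "q": joint angles; "qd": joint speeds; "joint_efforts": joint torques, N m; "ee_pos": TCP position; "tcp_rot": TCP orientation; "wrist_force": force on the tool from outside, world axes, zero at the start; "torque": the same for the moment, N m; "opening": finger opening in m.
Only numpy, scipy, OpenCV 4.12 (cv2) and the standard library are available. Lean on these libraries where they do the work, as an engineer would, in place of code of your own. Each camera call takes 0.05 s, during which the arm holds its last target.

## Task

Free the retaining ring of the window cell so that its glass can be taken out: pull the sprung lock plunger up and twist its knob, about a quarter turn, until it drops into the rest notch and stays retracted when you let go. Then fit the two-pin spanner fully into the ring's two holes, turn the ring anticlockwise (seen from above) as far as it goes without forcing it, and put the spanner back upright on its slotted block. Leave the plunger parked, and do not disturb the two sample pots or the weighing boats near the work.

Things in the scene. Friction and masses are not known exactly. Their poses are not given: they have to be found in the camera images.
- cell: Window cell bolted to the bench: grey base plate 144 x 190 x 12 mm, an aluminium cup 136 mm across with its rim 62 mm above the bench, and at the cup's +y side a bracket with the lock plunger, whose upright axis is 74 mm from the cup's. Origin: on the bench under the cup's centre; z up. Inside the rim (104 mm across) the ring's face lies 5 mm lower, the glass in its middle another 4.5 mm.
- knob_grip (a point): Middle of the plunger's black wing knob, on the plunger's axis, about 131 mm above the bench at the start. The knob is 48 mm long along this point's x; its two flats, 22 mm apart across y, are gripped from above. It is 26 mm tall, from 15 mm below this point to 11 mm above it. 10 mm below its underside is the top of the slotted steel rest collar, 46 mm across, round the sleeve.
- plunger (a joint): Lift of the plunger in m: 0 is down (its 10 mm lock pin stands in the ear of the ring, which cannot turn), 0.020 the upper stop. A spring pulls it down, about 6 N at 0, 11 N at 0.020. A cross key under the knob leaves the sleeve's deep slot at 0.008 and clears the rest collar's top at 0.017. Resting on that top is not parked: dropped into the rest notch the lift is 0.014.
- knob (a joint): Turn of the wing knob in rad, anticlockwise from above positive; about 0 at the start. A collar clamped round the sleeve has two opposite rest notches, 3 mm deep; its setting differs each time and is not measured: turning anticlockwise the notch catches the cross key somewhere from +1.2 to +1.95, clockwise at that minus 3.14. Play in it 0.1 rad; beside it the key rides on the collar's top.
- ring_top (a point): Centre of the retaining ring's upper face, 57 mm above the bench. The steel ring is 100 mm across, its opening 48 mm; the two spanner holes, 9.6 mm across and 11 mm deep, lie on this point's x axis, 36 mm either side of it, and turn with the ring. z up. An ear 30 mm wide sticks out of the ring through the rim's gap, under the plunger.
- ring (a joint): Turn of the ring in rad, anticlockwise from above positive: about 0 locked, 0.70 its stop, where it is free. It turns stiffly (about 0.25 N m) and stays where it is left.
- spanner_grip (a point): Middle of the two-pin spanner's black paddle grip: 78 mm along x, 16 mm thick across y (grip these faces from above), 32 mm tall, so its top is 16 mm above this point. Below it a 13 mm stem leads to the steel cross bar. The whole weighs about 0.3 kg; when the fingers hold it no pose is given.
- spanner_foot (a point): Middle of the underside of the spanner's cross bar, 77 mm straight below spanner_grip. The bar is 92 x 22 x 12 mm, along x; two round-nosed pins 8 mm across and 9 mm long point down from it, 36 mm either side of this point on x. Seated in the ring, this underside lies on the ring's face; it is 9 mm above it while the pins still stand on the face.
- block_top (a point): Middle of the upper face of the spanner's block, fixed on the bench, 120 (x) x 60 (y) x 28 mm high, this face 28 mm above the bench. A slot 86 (x) x 14 (y) mm and 16 mm deep takes both pins; the spanner's bar then lies flat on this face along x, about 3 mm of play each way. The spanner starts so.
- pot_a: White sample pot with white lid and orange band, 54 mm across, 68 mm tall, loose; origin at the centre of its underside. Leave it alone.
- pot_b: White sample pot with white lid and green band, 54 mm across, 68 mm tall, loose; origin at the centre of its underside. Leave it alone.
- boats: Nested stack of white weighing boats, 63 mm square, 28 mm high, loose; origin at the centre of its underside. Leave it alone.
- spanner: The loose two-pin spanner as a whole; its origin is the point spanner_foot.
Things that resemble listed ones, but are neither listed nor needed, are in the scene too. There is more than one size of the spanner; the job needs the larger.

How it is judged:
By the outcome, as a careful person would: the job done as asked, in the order asked, and still so for the second after the job is handed in, with the robot touching nothing.
It also fails if it takes over 69 s, if anything falls off the work surface, if the arm or the gripper's body presses on something with over 40 N, if the wrist force passes 120 N, or if a joint passes its speed limit or range.

## Working session

There is one attempt and no reset: what is moved stays moved. The work goes in short steps, Python scripts to look and compute and a shell command to move; the robot and the scene stay as the last step left them, time stands still between calls to the robot, and variables do not carry over. Pictures are saved under pics/ and viewed, and the job is handed in when it is done.

```bash
ls; mkdir -p pics
python3 - <<'E'
from workcell import bot, optics
import cv2
o=bot.get_obs();print(o)
for n in("scene","top","wrist"):
    im=optics.camera(n);cv2.imwrite(f"pics/{n}0.png",im[:,:,::-1]);print(n,optics.camera_params(n))
E
```

```text
pics
{'time': 0.0, 'q': array([ 7.00142773e+01,  5.00928761e+00,  1.00352875e+01,  9.50992801e+01,
       -3.88473599e-04,  9.00004762e+01]), 'qd': array([-0.06181249, -0.07669272, -0.00809647,  0.0213967 ,  0.03725858,
       -0.03877219]), 'joint_efforts': array([-2.89028038e-03, -5.20390964e+01,  4.64801073e+01,  1.63639878e-02,
       -1.55640428e-04,  2.16371539e-06]), 'ee_pos': array([0.18790737, 0.51666616, 0.23060792]), 'tcp_rot': array([1.79999611e+02, 7.32802434e-02, 7.00138011e+01]), 'wrist_force': array([ 0.24229168, -0.34911963, -0.32534696]), 'torque': array([ 0.0013196 ,  0.00749426, -0.06528493]), 'opening': 0.08561405664874402}
scene {'camera_matrix': array([[426.33045117,   0.        , 253.43281004],
       [  0.        , 426.33045117, 189.7737363 ],
       [  0.        ,   0.        ,   1.        ]]), 'R': array([[ 0.68603665, -0.72732116, -0.0189115 ],
       [-0.38928282, -0.34497882, -0.85407757],
       [ 0.61466463,  0.59329044, -0.51980174]]), 't': array([-0.37472772,  0.29568079,  1.0155026 ])}
top {'camera_matrix': array([[478.61102784,   0.        , 260.31966721],
       [  0.        , 478.61102784, 196.65017075],
       [  0.        ,   0.        ,   1.        ]]), 'R': array([[ 0.01498664, -0.99988625,  0.00169695],
       [-0.9837238 , -0.01504827, -0.17905593],
       [ 0.1790611 ,  0.00101411, -0.98383743]]), 't': array([-0.00961877,  0.52899245,  1.31894422])}
wrist {'camera_matrix': array([[267.49125441,   0.        , 255.504067  ],
       [  0.        , 267.49125441, 193.66065569],
       [  0.        ,   0.        ,   1.        ]]), 'mount': array([[ 9.99998774e-01,  5.07117637e-04,  1.48141570e-03,
        -5.76848040e-04],
       [-9.32315465e-04,  9.52949803e-01,  3.03126711e-01,
        -7.74541958e-02],
       [-1.25799390e-03, -3.03127721e-01,  9.52949108e-01,
        -1.42867727e-01],
       [ 0.00000000e+00,  0.00000000e+00,  0.00000000e+00,
         1.00000000e+00]])}
```

View pics/scene0.png

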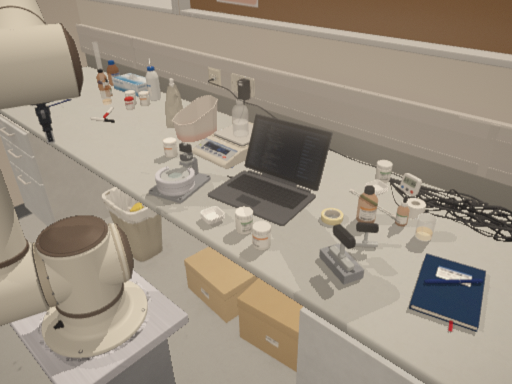

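View pics/top0.png

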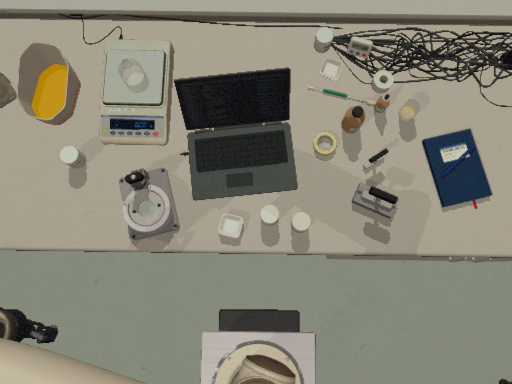

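View pics/wrist0.png

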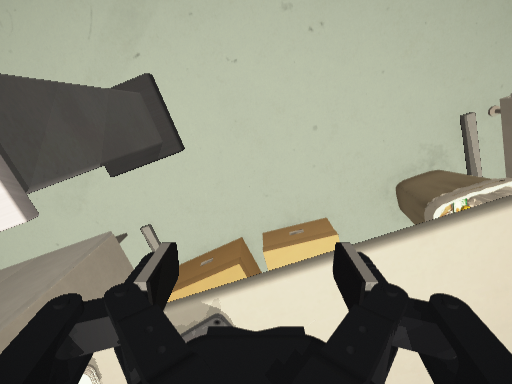

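The top view shows the cell at about (148,207) with its knob near (135,178). The larger spanner is on its block at (375,202), and the smaller one is at (376,158). I'll enlarge those areas.

Run:
```python
import cv2,numpy as np
t=cv2.imread("pics/top0.png");s=cv2.imread("pics/scene0.png")
a=cv2.resize(t[160:245,105:190],(400,400),interpolation=cv2.INTER_CUBIC)
b=cv2.resize(t[140:225,340:425],(400,400),interpolation=cv2.INTER_CUBIC)
cv2.imwrite("pics/t_crop.png",np.hstack([a,b]))
a=cv2.resize(s[135:215,140:220],(400,400),interpolation=cv2.INTER_CUBIC)
b=cv2.resize(s[210:290,305:385],(400,400),interpolation=cv2.INTER_CUBIC)
cv2.imwrite("pics/s_crop.png",np.hstack([a,b]))
```

```text
(no output)
```

View pics/t_crop.png

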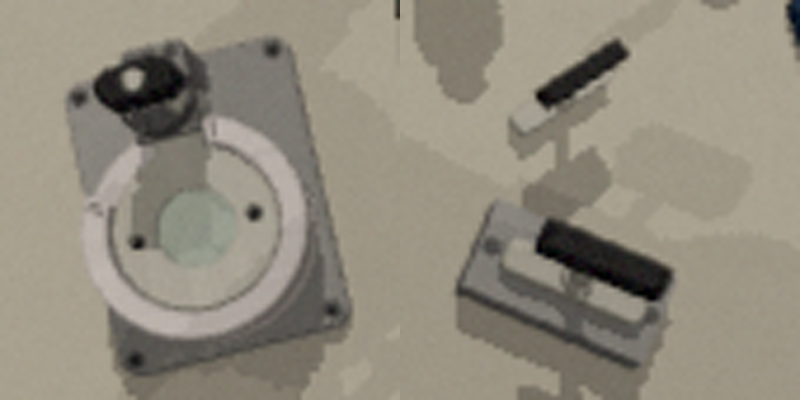

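View pics/s_crop.png

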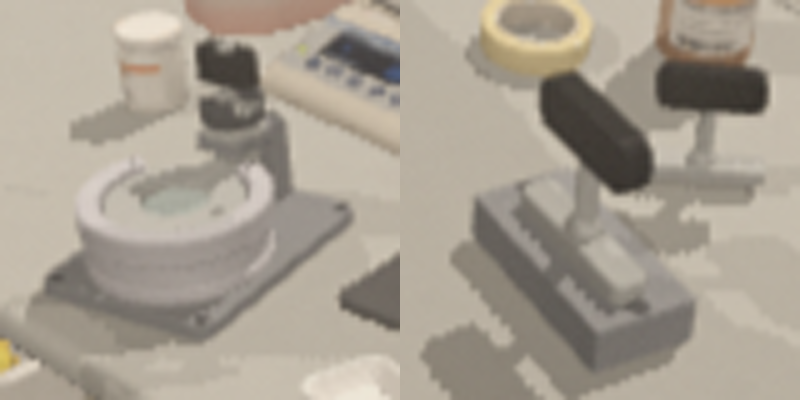

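```bash
cat > h.py <<'E'
from workcell import bot, optics
import cv2, numpy as np
from scipy.spatial.transform import Rotation as Rn
def cam(n):
    p=optics.camera_params(n);K=p["camera_matrix"]
    if n=="wrist":
        o=bot.get_obs();T=np.eye(4);T[:3,:3]=Rn.from_euler('xyz',o["tcp_rot"],degrees=True).as_matrix();T[:3,3]=o["ee_pos"]
        W=T@np.array(p["mount"]);R=W[:3,:3].T;return K,R,-R@W[:3,3]
    return K,p["R"],p["t"]
def ray(c,uv,z):
    K,R,t=c;C=-R.T@t;d=R.T@np.linalg.inv(K)@np.array([uv[0],uv[1],1.]);return C+d*(z-C[2])/d[2]
def proj(c,X):
    K,R,t=c;x=K@(R@np.array(X)+t);return x[:2]/x[2]
def blobs(im,mask,x0,y0,x1,y1,mn=6):
    m=np.zeros(mask.shape,np.uint8);m[y0:y1,x0:x1]=mask[y0:y1,x0:x1]
    n,l,s,c=cv2.connectedComponentsWithStats(m)
    return [(s[i,4],c[i].round(1),cv2.minAreaRect(np.argwhere(l==i)[:,::-1].astype(np.float32))) for i in range(1,n) if s[i,4]>=mn]
def shot(n,name):
    c=cam(n);im=optics.camera(n)[:,:,::-1].copy();cv2.imwrite(f"pics/{name}.png",im);return c,im
def tool(X):  # world vector X -> tool components
    o=bot.get_obs();return Rn.from_euler('xyz',o["tcp_rot"],degrees=True).as_matrix().T@np.array(X)
E
python3 - <<'E'
from h import *
c=cam("top");im=cv2.imread("pics/top0.png");g=im.max(2)
for nm,box,th,z in(("knob",(115,160,160,200),50,.142),("paddle",(355,180,405,215),50,.121),("small",(360,140,400,172),50,.1),("holes",(125,195,175,220),95,.055)):
    for a,ct,r in blobs(im,(g<th).astype(np.uint8),*box):
        bx=[ray(c,p,z)[:2].round(4).tolist() for p in cv2.boxPoints(r)]
        print(nm,a,ct,ray(c,r[0],z).round(4),bx)
for u in((70,155),(270,215),(301,222),(231,226)): print(u,ray(c,u,.068 if u[0]!=231 else .028).round(3))
E
```

```text
knob 129 [134.6 178. ] [0.5588 0.3359 0.142 ] [[0.5624, 0.364], [0.5809, 0.3188], [0.5552, 0.3078], [0.5368, 0.3529]]
knob 19 [141.4 186. ] [0.5355 0.3159 0.142 ] [[0.5303, 0.3297], [0.547, 0.3067], [0.5407, 0.3022], [0.5241, 0.3252]]
paddle 215 [382.7 195.2] [ 0.5248 -0.3322  0.121 ] [[0.5298, -0.2929], [0.5496, -0.3017], [0.5198, -0.3713], [0.5002, -0.3624]]
small 77 [378.1 155.7] [ 0.6409 -0.3283  0.1   ] [[0.6292, -0.3019], [0.6619, -0.3492], [0.6526, -0.3549], [0.62, -0.3076]]
holes 7 [158.7 205. ] [0.4994 0.2847 0.055 ] [[0.4964, 0.2874], [0.5022, 0.2877], [0.5023, 0.2821], [0.4965, 0.2818]]
holes 9 [134. 211.] [0.4811 0.3544 0.055 ] [[0.4839, 0.3574], [0.484, 0.3517], [0.4783, 0.3514], [0.4782, 0.357]]
holes 10 [171.5 217.2] [0.4671 0.2492 0.055 ] [[0.4741, 0.2524], [0.4742, 0.2467], [0.46, 0.246], [0.4599, 0.2517]]
(70, 155) [0.638 0.544 0.068]
(270, 215) [ 0.474 -0.029  0.068]
(301, 222) [ 0.455 -0.116  0.068]
(231, 226) [0.446 0.081 0.028]
```

Holes measure 72 mm apart as they should, giving ring centre ≈ (0.490, 0.320), ring x axis ≈ −75°, and plunger axis ≈ (0.5615, 0.339). Next I'll move above the knob to look.

```bash
python3 -m creep '[[-0.005,0.05,0,0,0,0.11,0.6],[-0.01,0.1,0,0,0,0.22,0.6],[-0.015,0.15,0,0,0,0.33,0.6],[-0.02,0.2,0,0,0,0.44,0.6],[-0.025,0.25,0,0,0,0.55,0.6],[-0.03,0.3,0,0,0,0.66,0.6],[-0.035,0.35,0,0,0,0.77,0.6],[-0.04,0.4,0,0,0,0.873,0.6]]' 30; python3 -m creep '[[0,0.006,0,0,0,0,0.6],[0,0.012,0,0,0,0,0.6],[0,0.012,0,0,0,0,0.6]]'
python3 - <<'E'
from h import *
o=bot.get_obs();print(o["time"],o["ee_pos"],o["tcp_rot"],o["q"],o["opening"],o["wrist_force"])
c,im=shot("wrist","w1")
cv2.imwrite("pics/w1.png",im)
print(proj(c,(.49,.3196,.057)),proj(c,(.5615,.3388,.142)))
E
```

```text
time: 0.95
ee_pos: [0.5501, 0.3421, 0.231]
tcp_rot: [-180.0, 0.0, 19.7]
wrist_force: [0.9, 0.8, 0.4]
opening: 0.0511
time: 1.25
ee_pos: [0.5522, 0.3318, 0.2313]
tcp_rot: [180.0, 0.0, 20.0]
wrist_force: [-1.5, 0.4, -0.2]
opening: 0.0507
1.25 [0.55217709 0.33184394 0.23130853] [1.79999999e+02 2.13422553e-02 2.00167710e+01] [3.10029638e+01 1.86802063e+01 2.60825065e+01 9.74232515e+01
 4.06637932e-03 1.00986192e+02] 0.05071813102407724 [-1.46721405  0.35617242 -0.23287217]
[203.5775769  167.34332379] [267.81454697 193.77566432]
```

View pics/w1.png

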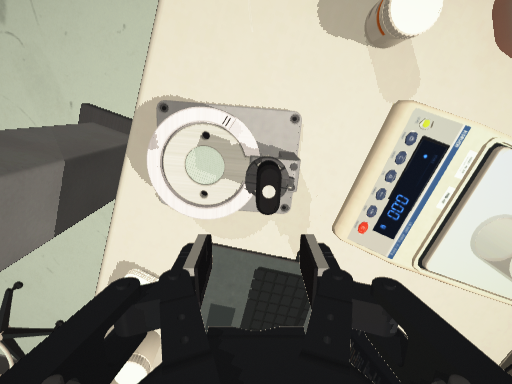

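The wrist view shows the knob at (269,187), with its long axis nearly vertical and a silver dot at (269,191). The ring holes are at (206,135) and (204,194). I'll measure these.

Run:
```python
from h import *
c=cam("wrist");im=cv2.imread("pics/w1.png");g=im.max(2)
for a,ct,r in blobs(im,(g<60).astype(np.uint8),235,140,310,225,15):
    bx=[ray(c,p,.142)[:2] for p in cv2.boxPoints(r)]
    e=max((bx[1]-bx[0],bx[2]-bx[1]),key=np.linalg.norm)
    print("knob",a,ct,r,ray(c,r[0],.142).round(4),np.degrees(np.arctan2(e[1],e[0])),np.linalg.norm(bx[1]-bx[0]),np.linalg.norm(bx[2]-bx[1]))
for a,ct,r in blobs(im,(im.min(2)>200).astype(np.uint8),258,180,280,200,6): print("dot",a,ct,ray(c,ct,.142).round(4))
P=[]
for a,ct,r in blobs(im,(g<90).astype(np.uint8),190,120,220,205,6): P.append(ray(c,ct,.055));print("hole",a,ct,P[-1].round(4))
cv2.imwrite("pics/w1c.png",cv2.resize(im[90:230,140:310],None,fx=4,fy=4,interpolation=cv2.INTER_CUBIC))
```

```text
knob 1111 [267.1 185.2] ((263.79315185546875, 185.21507263183594), (36.58732986450195, 56.582130432128906), 6.009006023406982) [0.5549 0.3457 0.142 ] 103.67474082147372 0.05290469024822861 0.03202561084121173
dot 114 [268.4 191.3] [0.5609 0.3418 0.142 ]
hole 43 [205.4 135.2] [0.4804 0.3571 0.055 ]
hole 21 [204.  192.9] [0.4994 0.2886 0.055 ]
```

View pics/w1c.png

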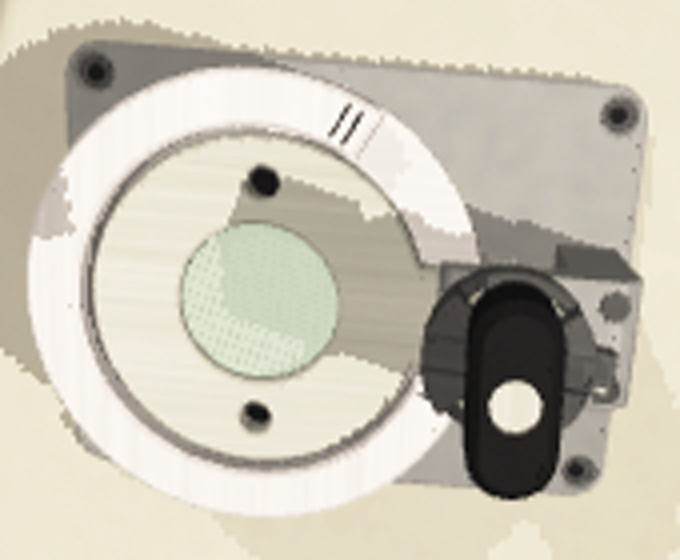

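Run:
```python
from h import *
o=bot.get_obs();print(o["time"],o["ee_pos"],o["tcp_rot"],tool(np.array([.561,.3415,.115])-o["ee_pos"]))
```

```text
1.3 [0.55180826 0.33246042 0.23164178] [-1.79987907e+02 -1.13973713e-02  2.00547132e+01] [ 0.01171103 -0.00531484  0.11664523]
```

```bash
python3 -m creep '[[0.006,-0.003,0.02,0,0,0.035,0.6],[0.0117,-0.0053,0.04,0,0,0.07,0.6],[0.0117,-0.0053,0.05,0,0,0.07,0.6],[0.0117,-0.0053,0.05,0,0,0.07,0.6]]'
python3 - <<'E'
from h import *
o=bot.get_obs();print(o["time"],o["ee_pos"],o["tcp_rot"])
c,im=shot("wrist","w2");g=im.max(2)
for a,ct,r in blobs(im,(im.min(2)>200).astype(np.uint8),235,180,285,240,20): print("dot",a,ct,ray(c,ct,.142).round(4))
for a,ct,r in blobs(im,(g<90).astype(np.uint8),150,80,220,215,20): print("hole",a,ct,ray(c,ct,.055).round(4))
cv2.imwrite("pics/w2c.png",cv2.resize(im[100:250,180:340],None,fx=4,fy=4,interpolation=cv2.INTER_CUBIC))
E
```

```text
time: 1.7
ee_pos: [0.5602, 0.3415, 0.1801]
tcp_rot: [180.0, 0.1, 16.1]
wrist_force: [-0.3, 0.2, 0.6]
opening: 0.0515
1.7 [0.56024183 0.34152078 0.18009137] [1.79968632e+02 1.30902329e-01 1.61380005e+01]
dot 157 [257.3 220.4] [0.5616 0.341  0.142 ]
dot 38 [237.  221.7] [0.5476 0.3358 0.142 ]
hole 57 [183.4 151. ] [0.4805 0.3567 0.055 ]
```

View pics/w2c.png

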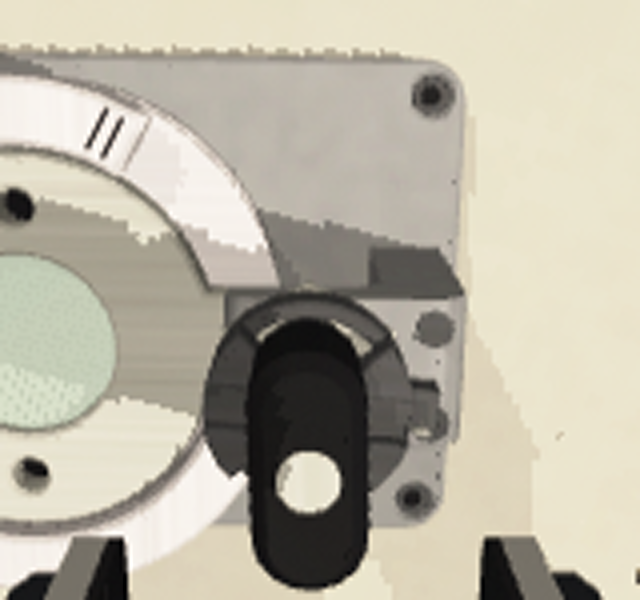

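The knob is aligned with the jaws and its dot is at (257,220), on the plunger axis at (0.5616, 0.341). I'll descend and grip it.

```bash
python3 -m creep '[[0.001,0,0.03,0,0,0,0.6],[0.001,0,0.055,0,0,0,0.6],[0.001,0,0.065,0,0,0,0.6],[0.001,0,0.065,0,0,0,0.6]]' 60; python3 -m creep '[[0,0,0,0,0,0,0.1],[0,0,0,0,0,0,0.1],[0,0,0,0,0,0,0.1],[0,0,0,0,0,0,0.1]]' 60
python3 - <<'E'
from h import *
o=bot.get_obs();print(o)
shot("wrist","w3")
E
```

```text
time: 2.15
ee_pos: [0.5621, 0.3413, 0.116]
tcp_rot: [180.0, 0.1, 16.0]
wrist_force: [-0.4, 0.8, 0.1]
opening: 0.0515
time: 2.55
ee_pos: [0.5617, 0.3416, 0.1187]
tcp_rot: [-179.9, 0.0, 16.0]
wrist_force: [-9.7, -1.7, 9.2]
opening: 0.0206
{'time': 2.55, 'q': array([3.12819512e+01, 1.90913008e+01, 1.41215971e+01, 8.50260016e+01,
       6.72072023e-02, 1.05259588e+02]), 'qd': array([ 0.11809559, -0.08125286, -0.02518977,  0.00721984, -0.08138944,
        0.01824678]), 'joint_efforts': array([-2.40057595e+00, -6.24499154e+01,  4.68547618e+01, -4.06543538e+00,
       -8.76874812e-01, -9.47807974e-03]), 'ee_pos': array([0.5616664 , 0.3416474 , 0.11871528]), 'tcp_rot': array([-1.79934032e+02,  1.35452524e-02,  1.60223736e+01]), 'wrist_force': array([-9.68191035, -1.67237189,  9.17136645]), 'torque': array([-0.44280852,  1.93409617,  0.04882268]), 'opening': 0.020586236780857838}
```

View pics/w3.png

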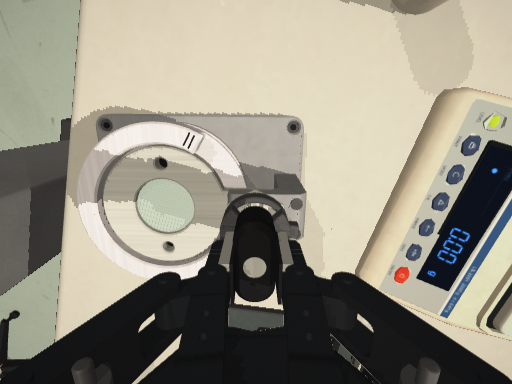

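Gripped at 20.6 mm opening. I'll lift in steps, easing the side force.

```bash
python3 -m creep '[[-0.001,0,-0.006,0,0,0,0.1],[-0.001,0,-0.012,0,0,0,0.1],[-0.001,0,-0.018,0,0,0,0.1],[-0.001,0,-0.022,0,0,0,0.1],[-0.001,0,-0.022,0,0,0,0.1]]' 60
python3 - <<'E'
from h import *
o=bot.get_obs();print(o["wrist_force"],o["torque"],o["ee_pos"])
E
```

```text
time: 3.1
ee_pos: [0.5614, 0.3414, 0.1384]
tcp_rot: [-180.0, 0.1, 16.0]
wrist_force: [-3.8, 3.6, -10.4]
opening: 0.0212
[ -3.78251838   3.55459252 -10.40675163] [ 0.83410857  0.35370552 -0.01507241] [0.56137263 0.3413961  0.1383525 ]
```

```bash
python3 -m creep '[[0,0,0,0,0,-0.14,0.1],[0,0,0,0,0,-0.28,0.1],[0,0,0,0,0,-0.42,0.1],[0,0,0,0,0,-0.56,0.1],[0,0,0,0,0,-0.7,0.1],[0,0,0,0,0,-0.84,0.1],[0,0,0,0,0,-0.98,0.1],[0,0,0,0,0,-1.1,0.1]]' 60
python3 - <<'E'
from h import *
o=bot.get_obs();print(o["wrist_force"],o["torque"],o["ee_pos"])
E
```

```text
time: 3.9
ee_pos: [0.5613, 0.3415, 0.1377]
tcp_rot: [-179.9, -0.0, 79.4]
wrist_force: [-2.7, 4.1, -11.5]
opening: 0.021
[ -2.71289461   4.14218484 -11.45843104] [ 1.27228138  0.54683005 -0.00952364] [0.5612546  0.34153823 0.1377477 ]
```

```bash
python3 -m creep '[[0,0,0.002,0,0,0,0.1],[0,0,0.004,0,0,0,0.1],[0,0,0.004,0,0,0,0.1]]' 60
python3 - <<'E'
from h import *
o=bot.get_obs();print(o["wrist_force"],o["torque"],o["ee_pos"])
E
```

```text
time: 4.2
ee_pos: [0.5614, 0.3416, 0.1357]
tcp_rot: [-180.0, -0.1, 79.0]
wrist_force: [-7.0, 2.3, -0.4]
opening: 0.0208
[-7.03680966  2.28255044 -0.44874463] [0.77208409 1.27856631 0.09877973] [0.56135332 0.34158119 0.13573476]
```

TCP lift is 17.0 mm and the spring load has gone to the collar, so the key is riding on its top. I'll turn in small steps and watch for the drop.

```bash
for i in 1; do python3 -m creep '[[0,0,0,0,0,-0.06,0.1],[0,0,0,0,0,-0.12,0.1],[0,0,0,0,0,-0.18,0.1],[0,0,0,0,0,-0.18,0.1]]' 60; done
python3 - <<'E'
from h import *
o=bot.get_obs();print(o["wrist_force"],o["torque"],o["ee_pos"])
E
```

```text
time: 4.6
ee_pos: [0.5614, 0.3416, 0.1355]
tcp_rot: [-180.0, -0.1, 89.5]
wrist_force: [-6.0, 2.4, -2.0]
opening: 0.0211
[-6.01882091  2.41510946 -1.95807903] [0.84731054 1.19562709 0.04457266] [0.56135179 0.34160371 0.13549753]
```

```bash
python3 -m creep '[[0,0,0,0,0,-0.06,0.1],[0,0,0,0,0,-0.12,0.1],[0,0,0,0,0,-0.12,0.1]]' 60
python3 - <<'E'
from h import *
o=bot.get_obs();print(o["wrist_force"],o["torque"],o["ee_pos"])
E
```

```text
time: 4.9
ee_pos: [0.5612, 0.3415, 0.134]
tcp_rot: [-179.9, -0.1, 96.3]
wrist_force: [-3.3, 4.2, -10.1]
opening: 0.0209
[ -3.26766174   4.17858435 -10.08949422] [1.28440117 0.69133481 0.02846522] [0.56121656 0.34153635 0.13404063]
```

The key dropped and the spring load came back at knob ≈1.40 rad. I'll lower to seat it.

```bash
python3 -m creep '[[0,0,0.002,0,0,0,0.1],[0,0,0.0045,0,0,0,0.1],[0,0,0.0045,0,0,0,0.1]]' 60
python3 - <<'E'
from h import *
o=bot.get_obs();print(o["wrist_force"],o["torque"],o["ee_pos"])
E
```

```text
time: 5.2
ee_pos: [0.5614, 0.3416, 0.1327]
tcp_rot: [179.9, -0.1, 96.2]
wrist_force: [-9.5, 0.7, 7.3]
opening: 0.0208
[-9.48803355  0.69356484  7.27902469] [0.41386532 1.99154417 0.05112996] [0.56135851 0.34160872 0.13272421]
```

```bash
python3 -m creep '[[0,0,-0.002,0,0,0,0.5],[0,0,-0.002,0,0,0,0.5],[0,0,-0.002,0,0,0,0.5],[0,0,-0.03,0,0,0,0.5],[0,0,-0.07,0,0,0,0.5],[0,0,-0.1,0,0,0,0.5],[0,0,-0.1,0,0,0,0.5]]' 60
python3 - <<'E'
from h import *
o=bot.get_obs();print(o["time"],o["wrist_force"],o["ee_pos"],o["tcp_rot"],o["q"])
c,im=shot("wrist","w4")
shot("scene","s4");im=cv2.imread("pics/s4.png")
cv2.imwrite("pics/s4c.png",cv2.resize(im[125:215,140:240],None,fx=5,fy=5,interpolation=cv2.INTER_CUBIC))
E
```

```text
time: 5.9
ee_pos: [0.563, 0.3416, 0.2351]
tcp_rot: [179.6, -0.2, 96.2]
wrist_force: [0.9, 0.3, 0.5]
opening: 0.0425
5.9 [0.90117735 0.30686592 0.48868394] [0.56304688 0.34157427 0.23508259] [ 1.79599687e+02 -1.60950788e-01  9.61796049e+01] [ 3.12535627e+01  2.05169991e+01  2.88513041e+01  9.79035089e+01
 -2.38669053e-02  2.50744304e+01]
```

View pics/w4.png

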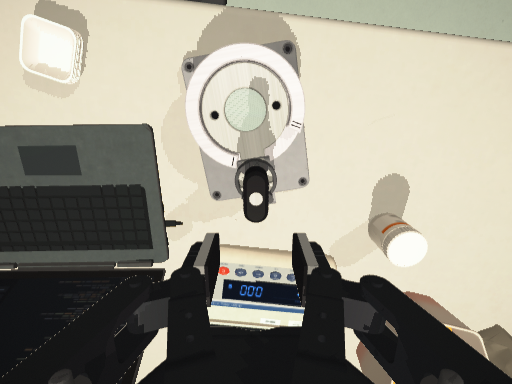

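View pics/s4c.png

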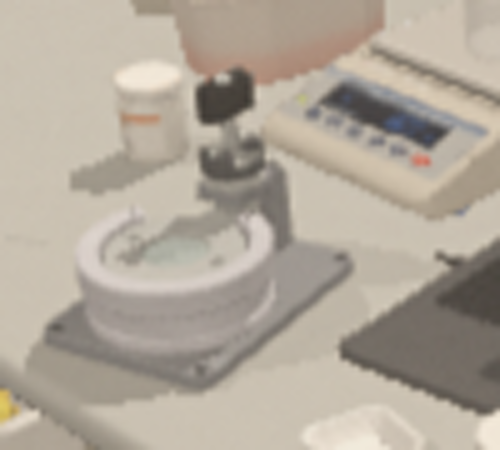

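The plunger stands raised with the knob clear of the collar after release, so it is parked. The holes are at (215,114) and (277,105). I'll measure them, then travel to the spanner.

Run:
```python
from h import *
# reconstruct w4 camera from recorded pose
p=optics.camera_params("wrist");T=np.eye(4);T[:3,:3]=Rn.from_euler('xyz',[179.59969,-.16095,96.1796],degrees=True).as_matrix();T[:3,3]=[.56304688,.34157427,.23508259]
W=T@np.array(p["mount"]);R=W[:3,:3].T;c=(p["camera_matrix"],R,-R@W[:3,3])
im=cv2.imread("pics/w4.png");g=im.max(2)
for a,ct,r in blobs(im,(g<90).astype(np.uint8),205,90,290,125,6): print("hole",a,ct,ray(c,ct,.055).round(4))
for a,ct,r in blobs(im,(im.min(2)>200).astype(np.uint8),245,190,265,208,20): print("dot",a,ct,ray(c,ct,.156).round(4))
o=bot.get_obs();print(tool(np.array([.50,-.02,.26])-o["ee_pos"]))
```

```text
hole 50 [275.8 104.9] [0.4807 0.3563 0.055 ]
hole 46 [214.3 114.6] [0.4989 0.287  0.055 ]
dot 121 [255.5 198.5] [0.5611 0.3413 0.156 ]
[-0.35239288 -0.10078714 -0.03002403]
```

```bash
python3 -m creep '[[-0.04,-0.012,-0.015,0,0,0.13,0.6],[-0.085,-0.025,-0.03,0,0,0.26,0.6],[-0.13,-0.038,-0.03,0,0,0.4,0.6],[-0.175,-0.05,-0.03,0,0,0.54,0.6],[-0.22,-0.063,-0.03,0,0,0.68,0.6],[-0.265,-0.076,-0.03,0,0,0.82,0.6],[-0.31,-0.089,-0.03,0,0,0.96,0.6],[-0.352,-0.101,-0.03,0,0,1.1,0.6]]' 60
python3 - <<'E'
from h import *
o=bot.get_obs();print(o["time"],o["wrist_force"],o["ee_pos"],o["tcp_rot"]);print(tool(np.array([.5248,-.3322,.2])-o["ee_pos"]), np.radians(o["tcp_rot"][2]+23))
E
```

```text
time: 6.8
ee_pos: [0.4982, -0.0217, 0.2583]
tcp_rot: [-180.0, 0.1, 32.8]
wrist_force: [1.1, 0.4, 0.5]
opening: 0.0511
6.8 [1.10559027 0.39253543 0.50149633] [ 0.49822324 -0.02165004  0.2582975 ] [-1.79956165e+02  9.11906058e-02  3.28311647e+01]
[-0.14594475  0.27540008  0.05831918] 0.9744376494649877
```

```bash
python3 -m creep '[[-0.02,0.038,0.01,0,0,0.13,0.6],[-0.042,0.078,0.02,0,0,0.26,0.6],[-0.063,0.118,0.03,0,0,0.4,0.6],[-0.085,0.158,0.04,0,0,0.54,0.6],[-0.106,0.198,0.05,0,0,0.68,0.6],[-0.127,0.238,0.058,0,0,0.82,0.6],[-0.146,0.275,0.058,0,0,0.96,0.6],[-0.146,0.275,0.058,0,0,0.974,0.6]]' 60
python3 -m creep '[[0,0,0,0,0,0,0.6]]'
python3 - <<'E'
from h import *
o=bot.get_obs();print(o["time"],o["wrist_force"],o["ee_pos"],o["tcp_rot"],o["q"])
c,im=shot("wrist","w5");print(proj(c,(.5248,-.3322,.121)))
E
```

```text
time: 7.6
ee_pos: [0.5265, -0.3338, 0.1981]
tcp_rot: [180.0, 0.2, -23.1]
wrist_force: [-0.9, 0.8, -0.3]
opening: 0.0507
time: 7.7
ee_pos: [0.5268, -0.3304, 0.1996]
tcp_rot: [-180.0, 0.2, -22.7]
wrist_force: [0.1, 0.0, -0.3]
opening: 0.0511
7.7 [ 0.09836601  0.00293306 -0.31577807] [ 0.52681795 -0.33036073  0.19964639] [-179.96724805    0.18092542  -22.70364785] [-3.20925754e+01  1.47484111e+01  1.76910066e+01  9.31264402e+01
  2.79792334e-03  8.06111196e+01]
[254.27044254 203.81103341]
```

View pics/w5.png

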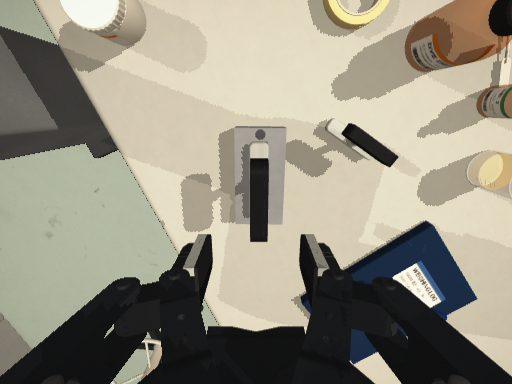

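The larger spanner's paddle is at (259,199), nearly vertical in view, with its block around (260,175).

Run:
```python
from h import *
c=cam("wrist");im=cv2.imread("pics/w5.png");g=im.max(2);o=bot.get_obs()
for a,ct,r in blobs(im,(g<60).astype(np.uint8),235,150,290,245,100):
    bx=[ray(c,p,.121)[:2] for p in cv2.boxPoints(r)]
    e=max((bx[1]-bx[0],bx[2]-bx[1]),key=np.linalg.norm)
    X=ray(c,r[0],.121);print("pad",a,r,X.round(4),np.degrees(np.arctan2(e[1],e[0])),np.linalg.norm(bx[1]-bx[0]),np.linalg.norm(bx[2]-bx[1]));print(tool(X-o["ee_pos"]))
# block corners by hand-check crop
cv2.imwrite("pics/w5c.png",cv2.resize(im[110:260,190:330],None,fx=4,fy=4,interpolation=cv2.INTER_CUBIC))
```

```text
pad 1481 ((259.0, 200.0), (82.0, 18.0), 90.0) [ 0.5302 -0.3299  0.121 ] -111.72760772743787 0.01507252985747111 0.07625585834344313
[ 0.00324804 -0.00074964  0.07944358]
```

View pics/w5c.png

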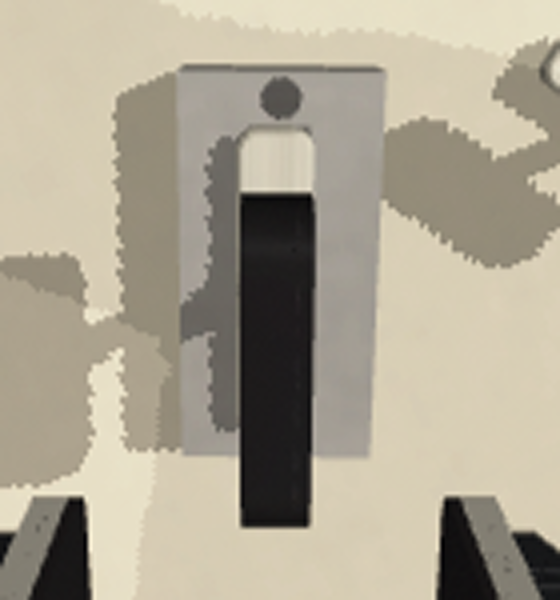

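```bash
python3 -m creep '[[0.0015,0,0.03,0,0,0,0.6],[0.003,-0.0007,0.06,0,0,0,0.6],[0.003,-0.0007,0.09,0,0,0,0.6],[0.003,-0.0007,0.113,0,0,0,0.6],[0.003,-0.0007,0.113,0,0,0,0.6]]' 100
python3 -m creep '[[0,0,0,0,0,0,0.05],[0,0,0,0,0,0,0.05],[0,0,0,0,0,0,0.05],[0,0,0,0,0,0,0.05],[0,0,0,0,0,0,0.05]]' 100
python3 - <<'E'
from h import *
o=bot.get_obs();print(o["time"],o["wrist_force"],o["torque"],o["ee_pos"],o["tcp_rot"])
E
```

```text
time: 8.25
ee_pos: [0.5291, -0.3278, 0.0853]
tcp_rot: [-179.9, 0.3, -22.5]
wrist_force: [0.5, 0.1, -0.1]
opening: 0.0508
time: 8.75
ee_pos: [0.5312, -0.3303, 0.091]
tcp_rot: [-180.0, -0.1, -22.6]
wrist_force: [-2.6, 2.7, 8.0]
opening: 0.0145
8.75 [-2.55813081  2.69306615  7.99498955] [0.63836347 0.49306806 0.01840755] [ 0.53121998 -0.33027593  0.09099303] [-1.79994131e+02 -1.40044757e-01 -2.26064091e+01]
```

```bash
python3 -m creep '[[0,0,-0.01,0,0,0,0.05],[0,0,-0.03,0,0,0,0.05],[0,0,-0.06,0,0,0,0.05],[0,0,-0.1,0,0,0,0.05],[0,0,-0.14,0,0,0,0.05],[0,0,-0.17,0,0,0,0.05],[0,0,-0.17,0,0,0,0.05]]' 100
python3 - <<'E'
from h import *
o=bot.get_obs();print(o["time"],o["wrist_force"],o["torque"],o["ee_pos"],o["tcp_rot"]);print(tool(np.array([.50,0,.26])-o["ee_pos"]))
shot("wrist","w6")
E
```

```text
time: 9.45
ee_pos: [0.5315, -0.3309, 0.2645]
tcp_rot: [179.9, -0.4, -22.6]
wrist_force: [0.4, -0.3, -3.7]
opening: 0.0144
9.45 [ 0.42088311 -0.3265101  -3.74698618] [ 0.03052891 -0.01577912 -0.01942615] [ 0.53153539 -0.33091494  0.26448837] [179.92489647  -0.43700729 -22.63176549]
[-0.15647517 -0.29330253  0.00291055]
```

View pics/w6.png

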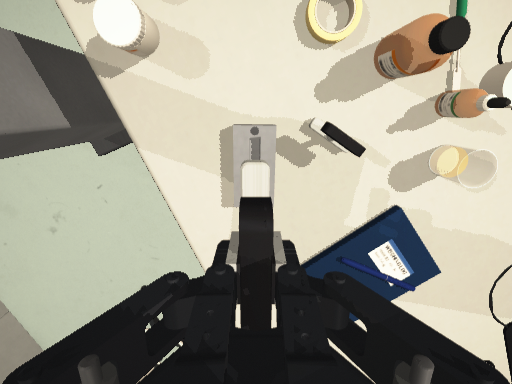

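The spanner hangs straight in the jaws, with the bar's end at (256,178) and the empty slot seen at (255,150). I'll carry it over.

```bash
python3 -m creep '[[-0.02,-0.037,0,0,0,-0.05,0.05],[-0.04,-0.075,0,0,0,-0.1,0.05],[-0.06,-0.112,0,0,0,-0.15,0.05],[-0.08,-0.15,0,0,0,-0.2,0.05],[-0.1,-0.187,0,0,0,-0.25,0.05],[-0.12,-0.225,0,0,0,-0.3,0.05],[-0.14,-0.262,0,0,0,-0.35,0.05],[-0.156,-0.293,0,0,0,-0.4,0.05]]' 100
python3 - <<'E'
from h import *
o=bot.get_obs();print(o["time"],o["wrist_force"],o["ee_pos"],o["tcp_rot"]);print(tool(np.array([.4898,.322,.22])-o["ee_pos"]),np.radians(14.7-o["tcp_rot"][2]))
E
```

```text
time: 10.3
ee_pos: [0.4983, 0.0021, 0.2572]
tcp_rot: [-180.0, 0.1, 0.4]
wrist_force: [0.1, -0.3, -3.3]
opening: 0.0143
10.3 [ 0.08002757 -0.29695309 -3.27925908] [0.49834239 0.00213087 0.25718629] [-1.79989386e+02  1.21220487e-01  4.38388023e-01]
[-0.00601606 -0.31991823  0.03725837] 0.24891208563563855
```

```bash
python3 -m creep '[[0,-0.045,0,0,0,-0.05,0.05],[-0.001,-0.09,0,0,0,-0.1,0.05],[-0.002,-0.135,0.005,0,0,-0.15,0.05],[-0.003,-0.18,0.01,0,0,-0.2,0.05],[-0.004,-0.225,0.02,0,0,-0.25,0.05],[-0.005,-0.27,0.03,0,0,-0.25,0.05],[-0.006,-0.31,0.037,0,0,-0.25,0.05],[-0.006,-0.32,0.037,0,0,-0.25,0.05]]' 100
python3 -m creep '[[0,0,0,0,0,0,0.05]]'
python3 - <<'E'
from h import *
o=bot.get_obs();print(o["time"],o["wrist_force"],o["ee_pos"],o["tcp_rot"])
c,im=shot("wrist","w7");cv2.imwrite("pics/w7c.png",cv2.resize(im[60:260,130:380],None,fx=3,fy=3,interpolation=cv2.INTER_CUBIC))
E
```

```text
time: 11.1
ee_pos: [0.4902, 0.3232, 0.2179]
tcp_rot: [180.0, 0.3, 14.8]
wrist_force: [-0.6, -0.8, -3.3]
opening: 0.0144
time: 11.2
ee_pos: [0.4909, 0.3213, 0.2194]
tcp_rot: [179.9, 0.2, 14.8]
wrist_force: [-0.4, -0.5, -2.9]
opening: 0.0144
11.2 [-0.36087634 -0.51578221 -2.90841821] [0.49086211 0.3212968  0.21944611] [179.93735757   0.18874302  14.75304215]
```

View pics/w7c.png

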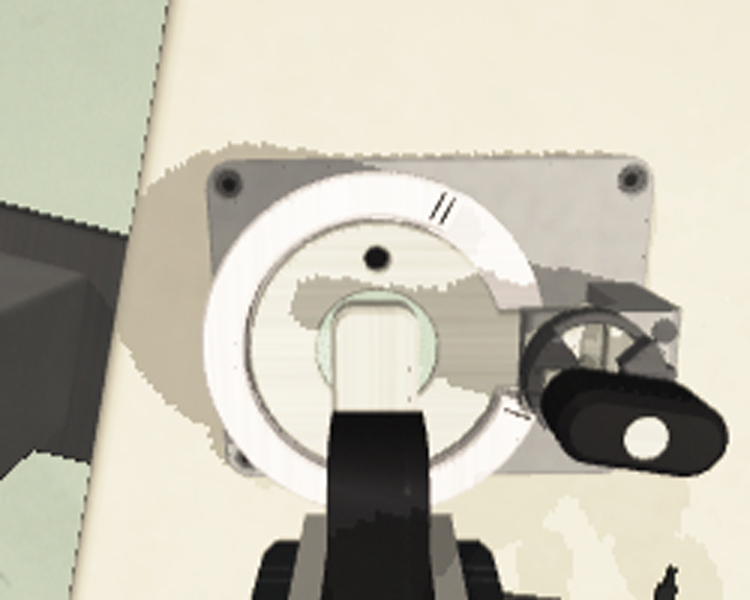

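The bar (columns 330–421) is centred on the hole's column (376), so tool x is right. Its end at row ~305 is nearer the paddle than expected, so I'll check the tilt about the jaw axis numerically and in the scene view.

Run:
```python
from h import *
def prof(f,u,v0,v1):
    im=cv2.imread(f);print(f,[(v,int(im[v,u-4:u+5].mean())) for v in range(v0,v1)])
prof("pics/w7.png",255,150,172);prof("pics/w7.png",255,190,202);prof("pics/w5.png",259,138,165)
p=optics.camera_params("wrist");M=np.array(p["mount"]);K=p["camera_matrix"]
def ty(v,z,u=255):
    d=M[:3,:3]@np.linalg.inv(K)@[u,v,1];return (M[:3,3]+d*(z-M[2,3])/d[2])[:2]
print("w7 bar end(161.5)",ty(161.5,.051),"paddle end",ty(197,-.030));print("w5 bar",ty(142,.1596,259),"pad",ty(158.7,.0786,259))
c,im=shot("scene","s7");cv2.imwrite("pics/s7c.png",cv2.resize(im[85:215,120:250],None,fx=4.5,fy=4.5,interpolation=cv2.INTER_CUBIC))
```

```text
pics/w7.png [(150, 198), (151, 229), (152, 234), (153, 234), (154, 220), (155, 193), (156, 151), (157, 197), (158, 209), (159, 194), (160, 136), (161, 121), (162, 179), (163, 204), (164, 215), (165, 233), (166, 235), (167, 234), (168, 235), (169, 234), (170, 234), (171, 234)]
pics/w7.png [(190, 234), (191, 234), (192, 234), (193, 234), (194, 234), (195, 234), (196, 199), (197, 73), (198, 17), (199, 17), (200, 17), (201, 17)]
pics/w5.png [(138, 104), (139, 131), (140, 157), (141, 133), (142, 146), (143, 178), (144, 197), (145, 199), (146, 199), (147, 199), (148, 199), (149, 199), (150, 199), (151, 199), (152, 199), (153, 199), (154, 198), (155, 198), (156, 198), (157, 198), (158, 78), (159, 15), (160, 16), (161, 18), (162, 20), (163, 21), (164, 22)]
w7 bar end(161.5) [-0.00046459 -0.04027471] paddle end [-0.00042668 -0.03965836]
w5 bar [ 0.00395533 -0.04175788] pad [ 0.00285941 -0.03741536]
```

View pics/s7c.png

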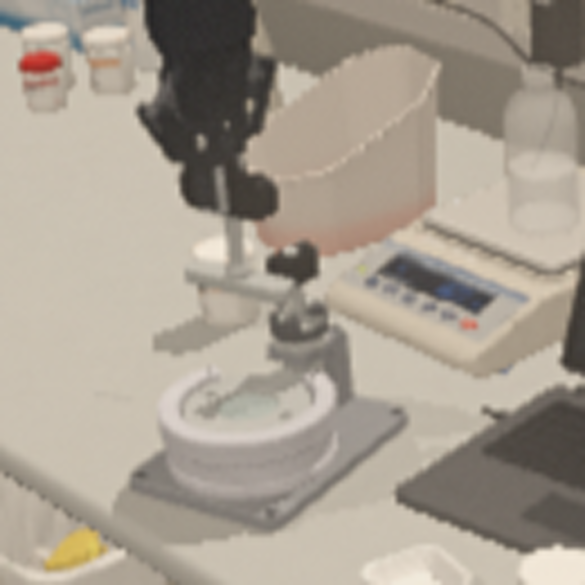

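Run:
```python
from h import *
c=cam("scene");o=bot.get_obs();R=Rn.from_euler('xyz',o["tcp_rot"],degrees=True).as_matrix();P=o["ee_pos"]
M=np.array(optics.camera_params("wrist")["mount"]);K=optics.camera_params("wrist")["camera_matrix"]
for deg in(0,2,4,6):
    T=Rn.from_rotvec([-np.radians(deg),0,0]).as_matrix()
    f=lambda y,z:T@np.array([0,y,z+.019])+[0,-.001,-.019]
    s=[((proj(c,P+R@f(y,z))-[120,85])*4.5).round(0) for y,z in((0,.002),(0,.051),(-.046,.057),(.046,.057))]
    q=[]
    for y,z in((-.046,.051),(-.039,-.030)):
        X=M[:3,:3].T@(f(y,z)-M[:3,3]);q.append((K@X/X[2])[1].round(1))
    print(deg,s,q)
im=cv2.imread("pics/s7c.png");cv2.imwrite("pics/s7d.png",cv2.resize(im[150:320,160:340],(720,560) if 0 else None,fx=3.3,fy=3.3,interpolation=cv2.INTER_CUBIC))
```

```text
0 [array([222., 206.]), array([230., 267.]), array([182., 263.]), array([281., 286.])] [np.float64(152.3), np.float64(196.3)]
2 [array([223., 206.]), array([233., 268.]), array([185., 265.]), array([284., 285.])] [np.float64(155.4), np.float64(194.6)]
4 [array([224., 206.]), array([235., 268.]), array([189., 268.]), array([286., 284.])] [np.float64(158.4), np.float64(193.0)]
6 [array([224., 206.]), array([238., 268.]), array([192., 270.]), array([289., 282.])] [np.float64(161.5), np.float64(191.5)]
```

View pics/s7d.png

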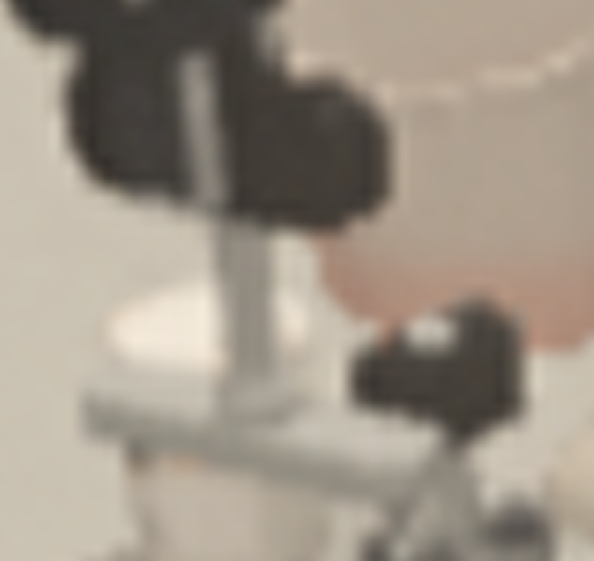

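Run:
```python
from h import *
p=optics.camera_params("wrist");M=np.array(p["mount"]);K=p["camera_matrix"]
o=bot.get_obs();c=cam("wrist");print(o["ee_pos"],o["tcp_rot"],o["time"])
im=cv2.imread("pics/w7.png");g=im.max(2)
for a,ct,r in blobs(im,(g<90).astype(np.uint8),245,138,265,153,10):
    X=ray(c,ct,.055);print(a,ct,X,tool(X-o["ee_pos"]))
X=ray(c,(255.5,146),.055)
for C in((.4898,.322),): print(tool(np.array([*C,.057])-o["ee_pos"]))
```

```text
[0.49154338 0.31947245 0.22094734] [1.79950821e+02 8.05565737e-02 1.46164811e+01] 11.3
42 [255.  145.6] [0.48153142 0.35489268 0.055     ] [-0.00051641 -0.03694283  0.16591658]
[-0.00081863 -0.00302641  0.16394611]
```

```bash
python3 -m creep '[[0,0,0,0,0,0,0.05],[0,0,0,0,0,0,0.05]]'
python3 - <<'E'
from h import *
o=bot.get_obs();print(o["ee_pos"],o["tcp_rot"]);print(tool(np.array([.49,.322,.057])-o["ee_pos"]))
c,im=shot("wrist","w8");g=im.max(2)
for a,ct,r in blobs(im,(g<90).astype(np.uint8),245,133,265,153,10):
    X=ray(c,ct,.055);print(a,ct,X,tool(X-o["ee_pos"]))
print([(v,int(im[v,251:260].mean())) for v in range(150,172)])
o=bot.get_obs();print(o["ee_pos"])
E
```

```text
time: 11.5
ee_pos: [0.4921, 0.319, 0.2222]
tcp_rot: [-180.0, -0.0, 14.5]
wrist_force: [0.4, -0.3, -3.4]
opening: 0.0148
[0.49208896 0.31904374 0.22215134] [-1.79998437e+02 -2.93657433e-02  1.45248504e+01]
[-0.00136541 -0.00338118  0.16515076]
42 [253.9 143.2] [0.48053808 0.35687553 0.055     ] [-0.00179572 -0.03950089  0.1671547 ]
[(150, 234), (151, 234), (152, 214), (153, 182), (154, 163), (155, 201), (156, 210), (157, 212), (158, 214), (159, 197), (160, 137), (161, 121), (162, 179), (163, 205), (164, 216), (165, 233), (166, 235), (167, 235), (168, 235), (169, 235), (170, 235), (171, 235)]
[0.49209611 0.31920244 0.2221862 ]
```

Settled: hole at tool y −39.5 mm. I'll apply the shift and go down to just above the ring.

```bash
python3 -m creep '[[-0.0012,-0.005,0.03,0,0,0,0.05],[-0.0012,-0.005,0.06,0,0,0,0.05],[-0.0012,-0.005,0.08,0,0,0,0.05],[-0.0012,-0.005,0.084,0,0,0,0.05],[-0.0012,-0.005,0.084,0,0,0,0.05],[-0.0012,-0.005,0.084,0,0,0,0.05]]' 100
python3 - <<'E'
from h import *
o=bot.get_obs();print(o["ee_pos"],o["tcp_rot"],o["wrist_force"]);print(tool(np.array([.49,.322,.057])-o["ee_pos"]))
c,im=shot("wrist","w9");cv2.imwrite("pics/w9c.png",cv2.resize(im[60:260,130:380],None,fx=3,fy=3,interpolation=cv2.INTER_CUBIC))
c,im=shot("scene","s9");cv2.imwrite("pics/s9c.png",cv2.resize(im[125:205,140:220],None,fx=7,fy=7,interpolation=cv2.INTER_CUBIC))
E
```

```text
time: 12.15
ee_pos: [0.49, 0.3248, 0.1394]
tcp_rot: [-180.0, -0.1, 14.6]
wrist_force: [-0.5, -0.3, -2.3]
opening: 0.0146
[0.48995031 0.32477945 0.13940159] [-1.79960996e+02 -1.10533239e-01  1.45897154e+01] [-0.49762493 -0.28674275 -2.34502059]
[-0.00081101  0.00275844  0.08239832]
```

View pics/w9c.png

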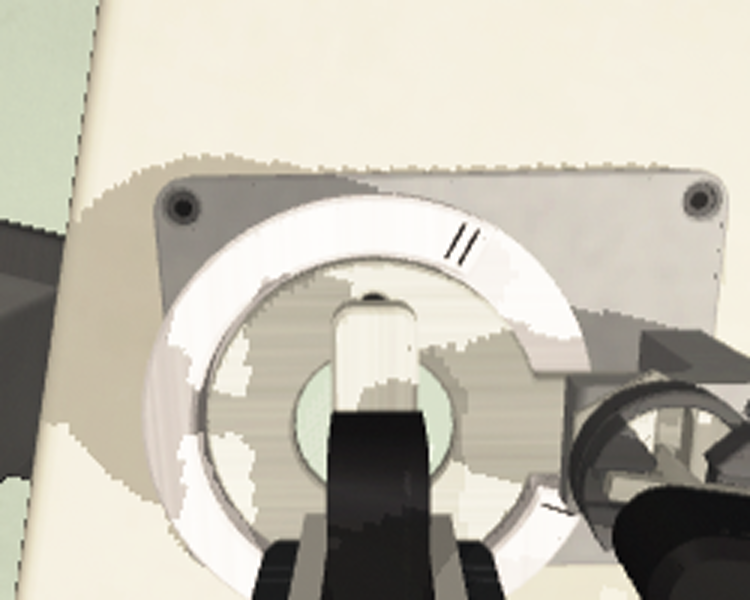

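View pics/s9c.png

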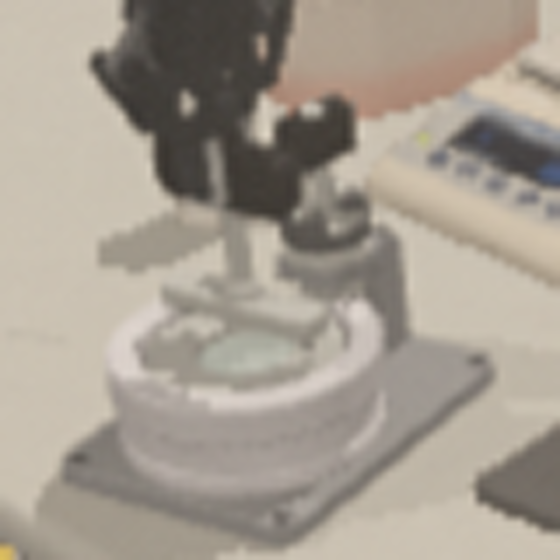

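The hole's far edge just shows past the bar end at about (374,296), so I'll shift a little further toward it and go down to feel for the holes.

```bash
python3 -m creep '[[0,-0.0015,0.004,0,0,0,0.05],[0,-0.0015,0.008,0,0,0,0.05],[0,-0.0015,0.012,0,0,0,0.05],[0,-0.0015,0.012,0,0,0,0.05]]' 100
python3 - <<'E'
from h import *
o=bot.get_obs();print(o["ee_pos"],o["tcp_rot"],o["wrist_force"],o["torque"]);print(tool(np.array([.49,.322,.057])-o["ee_pos"]))
E
```

```text
time: 12.65
ee_pos: [0.4889, 0.3265, 0.125]
tcp_rot: [-180.0, 0.0, 14.6]
wrist_force: [1.2, 2.4, -5.1]
opening: 0.0145
[0.48886847 0.32646587 0.12496285] [-1.79971314e+02  2.55781506e-02  1.46294685e+01] [ 1.19918591  2.41746548 -5.05114828] [ 0.88062215 -0.31360846  0.0802469 ]
[-2.74460619e-06  4.64090050e-03  6.79605426e-02]
```

TCP is at 0.125, below the 0.129 it would show standing on the face, so the pins are entering. I'll continue down.

```bash
python3 -m creep '[[0,0,0.003,0,0,0,0.05],[0,0,0.006,0,0,0,0.05],[0,0,0.008,0,0,0,0.05],[0,0,0.008,0,0,0,0.05]]' 100
python3 - <<'E'
from h import *
o=bot.get_obs();print(o["ee_pos"],o["tcp_rot"],o["wrist_force"],o["torque"]);print(tool(np.array([.49,.322,.057])-o["ee_pos"]))
c,im=shot("wrist","w10");cv2.imwrite("pics/w10c.png",cv2.resize(im[60:260,130:380],None,fx=3,fy=3,interpolation=cv2.INTER_CUBIC))
c,im=shot("scene","s10");cv2.imwrite("pics/s10c.png",cv2.resize(im[125:205,140:220],None,fx=7,fy=7,interpolation=cv2.INTER_CUBIC))
E
```

```text
time: 13.05
ee_pos: [0.4892, 0.3269, 0.1199]
tcp_rot: [-179.9, -0.1, 14.6]
wrist_force: [-3.8, 3.3, 9.7]
opening: 0.0148
[0.48916987 0.32689482 0.11991095] [-1.79899915e+02 -1.45857165e-01  1.46378370e+01] [-3.77265336  3.28656306  9.70397648] [0.42379592 0.75416419 0.01811077]
[-0.00059393  0.00505561  0.06290091]
```

View pics/w10c.png

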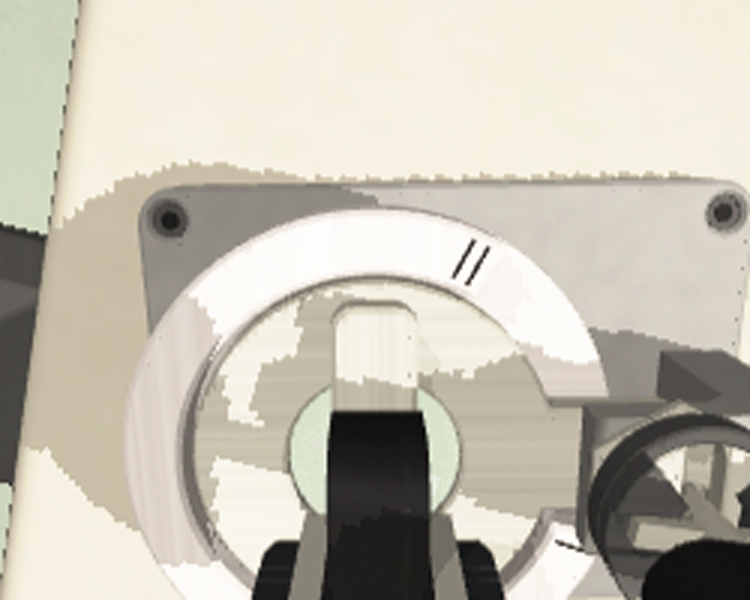

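View pics/s10c.png

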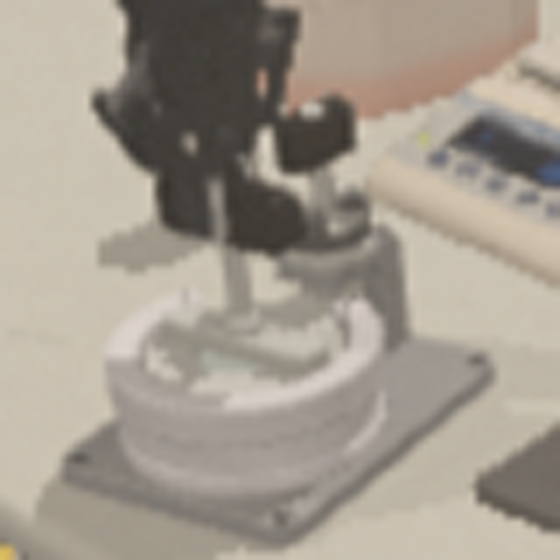

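Seated: TCP z = 0.1199 against 0.120 expected, and the bar lies on the ring's face. Now the ring turns about its own centre, 5 mm along tool y.

```bash
python3 -m creep '[[-0.0004,0,0,0,0,-0.08,0.05],[-0.0008,0,0,0,0,-0.16,0.05],[-0.0012,0.0002,0,0,0,-0.24,0.05],[-0.0016,0.0003,0,0,0,-0.32,0.05],[-0.002,0.0004,0,0,0,-0.4,0.05],[-0.0023,0.0006,0,0,0,-0.48,0.05],[-0.0026,0.0008,0,0,0,-0.56,0.05],[-0.0026,0.0008,0,0,0,-0.56,0.05]]' 100
python3 - <<'E'
from h import *
o=bot.get_obs();print(o["ee_pos"],o["tcp_rot"],o["wrist_force"],o["torque"])
E
```

```text
time: 13.95
ee_pos: [0.4866, 0.3257, 0.1199]
tcp_rot: [-180.0, -0.2, 46.9]
wrist_force: [-5.1, 3.8, 9.9]
opening: 0.0147
[0.48662458 0.32567907 0.11989236] [-1.79953305e+02 -1.78656514e-01  4.68835335e+01] [-5.1117632   3.81246657  9.94740627] [0.83375599 0.85410625 0.1149308 ]
```

```bash
python3 -m creep '[[-0.0003,0,0,0,0,-0.05,0.05],[-0.0005,0,0,0,0,-0.1,0.05],[-0.0005,0,0,0,0,-0.1,0.05]]' 100
python3 - <<'E'
from h import *
o=bot.get_obs();print(o["ee_pos"],o["tcp_rot"],o["wrist_force"],o["torque"])
E
python3 -m creep '[[-0.0002,0,0,0,0,-0.04,0.05],[-0.0003,0,0,0,0,-0.06,0.05],[-0.0003,0,0,0,0,-0.06,0.05]]' 100
python3 - <<'E'
from h import *
o=bot.get_obs();print(o["ee_pos"],o["tcp_rot"],o["wrist_force"],o["torque"])
shot("wrist","w11")
E
```

```text
time: 14.25
ee_pos: [0.4863, 0.3253, 0.1199]
tcp_rot: [-180.0, -0.2, 52.5]
wrist_force: [-5.3, 4.0, 9.7]
opening: 0.0148
[0.48626725 0.32531014 0.11988691] [-179.96581014   -0.18156265   52.5481484 ] [-5.30513737  4.02808434  9.69829475] [ 0.86779882  0.94900271 -0.0139843 ]
time: 14.55
ee_pos: [0.486, 0.3251, 0.1199]
tcp_rot: [-180.0, -0.2, 55.9]
wrist_force: [-5.5, 4.0, 10.9]
opening: 0.0143
[0.48602304 0.32509936 0.11987577] [-179.97143069   -0.18053562   55.92939825] [-5.50141775  3.96852497 10.90247814] [ 0.86534003  1.05172182 -0.07710505]
```

View pics/w11.png

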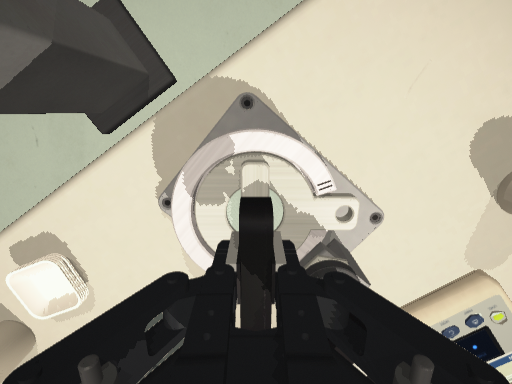

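The ring turned, and its ear with the lock hole at (343,213) is now near the gap's edge by the two marks at (323,187). I'll go on a little to feel for the stop.

```bash
python3 -m creep '[[-0.0001,0,0,0,0,-0.02,0.05],[-0.0002,0,0,0,0,-0.04,0.05],[-0.0002,0,0,0,0,-0.04,0.05]]' 100
python3 - <<'E'
from h import *
o=bot.get_obs();print(o["ee_pos"],o["tcp_rot"],o["wrist_force"],o["torque"],o["joint_efforts"][5])
E
```

```text
time: 14.9
ee_pos: [0.4859, 0.325, 0.1199]
tcp_rot: [-179.9, -0.2, 58.1]
wrist_force: [-6.0, 5.3, 10.5]
opening: 0.0146
[0.48586722 0.32499074 0.1198661 ] [-179.94963093   -0.19225209   58.12625618] [-6.01216254  5.32514672 10.48325927] [ 1.17722184  1.29719543 -1.22713277] -1.5421517193317413
```

Torque rose to −1.2 N m, which is the stop. I'll back off to release the torque and then lift straight out.

```bash
python3 -m creep '[[0.0001,0,-0.001,0,0,0.03,0.05],[0.0003,0,-0.002,0,0,0.055,0.05],[0.0003,0,-0.002,0,0,0.055,0.05]]' 100
python3 - <<'E'
from h import *
o=bot.get_obs();print(o["ee_pos"],o["tcp_rot"],o["wrist_force"],o["torque"])
E
python3 -m creep '[[0,0,-0.005,0,0,0,0.05],[0,0,-0.01,0,0,0,0.05],[0,0,-0.015,0,0,0,0.05],[0,0,-0.025,0,0,0,0.05],[0,0,-0.055,0,0,0,0.05],[0,0,-0.095,0,0,0,0.05],[0,0,-0.135,0,0,0,0.05],[0,0,-0.135,0,0,0,0.05]]' 100
python3 - <<'E'
from h import *
o=bot.get_obs();print(o["ee_pos"],o["tcp_rot"],o["wrist_force"],o["torque"])
shot("wrist","w12")
E
```

```text
time: 15.2
ee_pos: [0.486, 0.3249, 0.1201]
tcp_rot: [-180.0, -0.1, 55.0]
wrist_force: [-1.9, 6.0, 0.1]
opening: 0.0144
[0.48603914 0.32488618 0.12012427] [-1.79950992e+02 -6.98182228e-02  5.49841088e+01] [-1.85622191  5.99231419  0.05104009] [1.29073816 0.41634625 0.10152823]
time: 16.0
ee_pos: [0.4873, 0.3246, 0.2614]
tcp_rot: [179.8, -0.4, 55.0]
wrist_force: [0.4, 1.0, -3.1]
opening: 0.0146
[0.48732449 0.32459419 0.26143629] [179.79617454  -0.44490605  54.98364603] [ 0.42630935  1.009744   -3.13215753] [0.03478468 0.04660395 0.01115546]
```

View pics/w12.png

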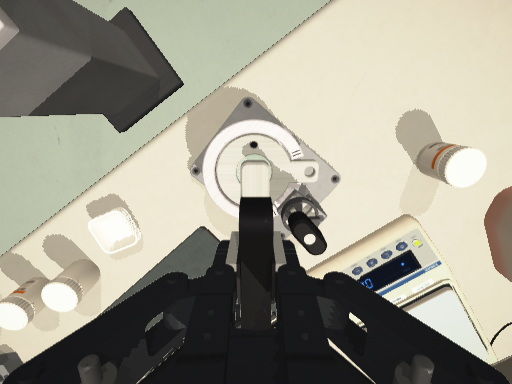

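The spanner is out and the hole shows at (254,145). The lock hole in the ear is clear of the plunger. I'm carrying the spanner back.

Run:
```python
from h import *
o=bot.get_obs();print(tool(np.array([.50,0,.265])-o["ee_pos"]))
```

```text
[-0.25830845  0.1967694  -0.00752333]
```

```bash
python3 -m creep '[[-0.032,0.025,0,0,0,0.12,0.05],[-0.064,0.049,0,0,0,0.24,0.05],[-0.097,0.074,0,0,0,0.36,0.05],[-0.129,0.098,0,0,0,0.48,0.05],[-0.161,0.123,0,0,0,0.6,0.05],[-0.194,0.148,0,0,0,0.72,0.05],[-0.226,0.172,0,0,0,0.84,0.05],[-0.258,0.197,0,0,0,0.96,0.05]]' 100
python3 - <<'E'
from h import *
o=bot.get_obs();print(o["time"],o["ee_pos"],o["tcp_rot"]);print(tool(np.array([.5315,-.3309,.2645])-o["ee_pos"]),np.radians(o["tcp_rot"][2]+22.6))
E
```

```text
time: 16.85
ee_pos: [0.4988, -0.0019, 0.2536]
tcp_rot: [180.0, 0.1, -0.3]
wrist_force: [-0.1, -0.1, -3.5]
opening: 0.0146
16.85 [ 0.49882046 -0.00190216  0.2536445 ] [ 1.79982210e+02  9.73631598e-02 -2.93164397e-01]
[ 0.03434398  0.3288297  -0.01081178] 0.3893277269691133
```

```bash
python3 -m creep '[[0.004,0.041,0,0,0,0.05,0.05],[0.009,0.082,0,0,0,0.1,0.05],[0.013,0.123,0,0,0,0.15,0.05],[0.017,0.164,0,0,0,0.2,0.05],[0.021,0.205,0,0,0,0.25,0.05],[0.026,0.246,0,0,0,0.3,0.05],[0.03,0.288,0,0,0,0.35,0.05],[0.034,0.329,0,0,0,0.389,0.05]]' 100
python3 -m creep '[[0,0,0.02,0,0,0,0.05],[0,0,0.02,0,0,0,0.05],[0,0,0.02,0,0,0,0.05],[0,0,0.02,0,0,0,0.05]]' 100
python3 - <<'E'
from h import *
o=bot.get_obs();print(o["time"],o["ee_pos"],o["tcp_rot"],o["wrist_force"])
c,im=shot("wrist","w13");cv2.imwrite("pics/w13c.png",cv2.resize(im[90:230,180:340],None,fx=4.5,fy=4.5,interpolation=cv2.INTER_CUBIC))
E
```

```text
time: 17.65
ee_pos: [0.533, -0.3309, 0.2533]
tcp_rot: [-180.0, 0.1, -22.4]
wrist_force: [0.7, 1.0, -3.2]
opening: 0.0142
time: 18.05
ee_pos: [0.5336, -0.3283, 0.2356]
tcp_rot: [180.0, -0.0, -22.2]
wrist_force: [0.3, 0.9, -4.0]
opening: 0.0147
18.05 [ 0.53358625 -0.32831723  0.23557085] [ 1.79996190e+02 -2.26280115e-02 -2.22302413e+01] [ 0.25303974  0.92614442 -4.03917057]
```

View pics/w13c.png

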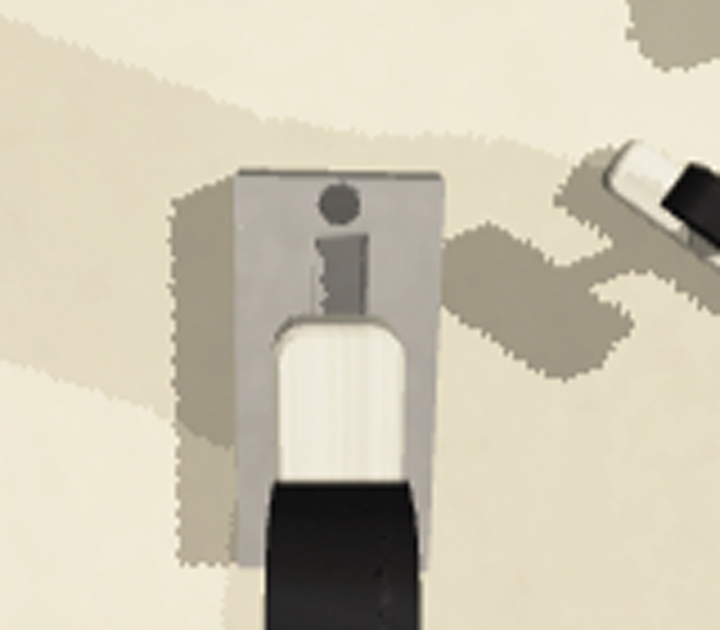

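The far edge of the block's top runs (238,176)–(443,180), the slot's end is at y≈238 with columns 316–369, and the bar end is at y≈318.

Run:
```python
from h import *
c=cam("wrist");o=bot.get_obs();print(o["ee_pos"],o["tcp_rot"])
px=lambda x,y:(x/4.5+180-.4,y/4.5+90-.4)
t=lambda x,y:tool(ray(c,px(x,y),.028)-o["ee_pos"])[:2].round(4)
for n,x,y in(("far L",238,175),("far R",443,179),("slot L",317,238),("slot R",369,236),("nearL",238,563),("nearR",428,567),("screw",340,204)): print(n,t(x,y))
# 5-row edge fit
im=cv2.imread("pics/w13.png")
p=optics.camera_params("wrist");M=np.array(p["mount"]);K=p["camera_matrix"]
def ty(u,v,z):
    d=M[:3,:3]@np.linalg.inv(K)@[u,v,1];return (M[:3,3]+d*(z-M[2,3])/d[2])[:2]
print("bar end",ty(*px(340,318),.051),"edges",ty(*px(278,420),.051),ty(*px(404,420),.051))
```

```text
[ 0.53377002 -0.3283569   0.23587344] [ 1.79989285e+02 -6.50844223e-02 -2.22228600e+01]
far L [-0.0292 -0.0533]
far R [ 0.029  -0.0522]
slot L [-0.0068 -0.0356]
slot R [ 0.0081 -0.0362]
nearL [-0.0321  0.0651]
nearR [0.0274 0.0665]
screw [-0.0002 -0.0452]
bar end [-0.00013544 -0.0411767 ] edges [-0.01046673 -0.02400493] [ 0.01054869 -0.02402049]
```

Block size checks (59 × 119 mm), and the target works out to (0.532, −0.330), within 1 mm of where I picked it up. Lowering.

```bash
python3 -m creep '[[-0.0005,0.001,0.03,0,0,0.01,0.05],[-0.0012,0.002,0.07,0,0,0.019,0.05],[-0.0012,0.002,0.11,0,0,0.019,0.05],[-0.0012,0.002,0.128,0,0,0.019,0.05],[-0.0012,0.002,0.128,0,0,0.019,0.05],[-0.0012,0.002,0.128,0,0,0.019,0.05]]' 100
python3 - <<'E'
from h import *
o=bot.get_obs();print(o["time"],o["ee_pos"],o["tcp_rot"],o["wrist_force"])
print(tool(np.array([.5319,-.3297,.091])-o["ee_pos"]))
E
```

```text
time: 18.7
ee_pos: [0.5322, -0.3303, 0.1084]
tcp_rot: [180.0, -0.1, -23.3]
wrist_force: [-0.0, -0.0, -2.0]
opening: 0.0145
18.7 [ 0.53218355 -0.33026854  0.10841315] [ 1.79984656e+02 -8.41877796e-02 -2.33361354e+01] [-0.02093597 -0.03420655 -2.00959067]
[-0.00051115 -0.00041437  0.01741231]
```

```bash
python3 -m creep '[[-0.0003,0,0.005,0,0,0,0.05],[-0.0003,0,0.01,0,0,0,0.05],[-0.0003,0,0.015,0,0,0,0.05],[-0.0003,0,0.018,0,0,0,0.05],[-0.0003,0,0.018,0,0,0,0.05]]' 100
python3 - <<'E'
from h import *
o=bot.get_obs();print(o["time"],o["ee_pos"],o["tcp_rot"],o["wrist_force"],o["torque"])
shot("wrist","w14");c,im=shot("scene","s14");cv2.imwrite("pics/s14c.png",cv2.resize(im[200:300,300:400],None,fx=5.5,fy=5.5,interpolation=cv2.INTER_CUBIC))
E
```

```text
time: 19.2
ee_pos: [0.5318, -0.3305, 0.091]
tcp_rot: [180.0, -0.1, -23.4]
wrist_force: [-3.3, 3.1, 10.5]
opening: 0.0147
19.2 [ 0.53179364 -0.3305337   0.09101779] [ 1.79986252e+02 -1.36905966e-01 -2.33736502e+01] [-3.30394276  3.08162276 10.54192995] [0.68900024 0.88295467 0.06182607]
```

View pics/s14c.png

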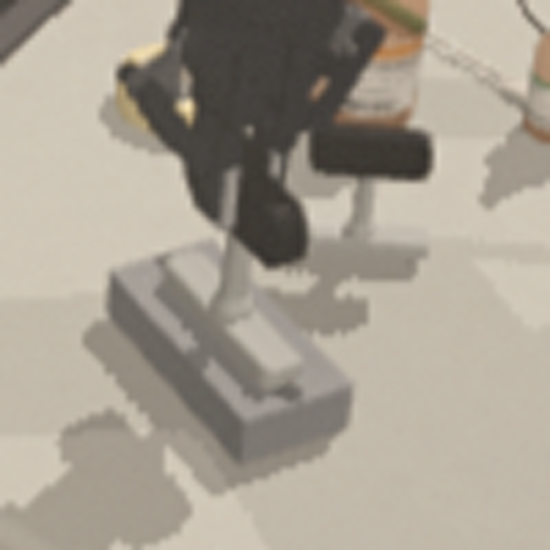

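View pics/w14.png

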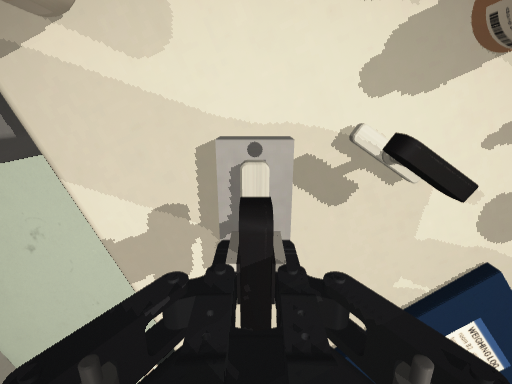

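Seated: TCP z = 0.091 as at pick-up, with the bar flat on the block in both views. I'll release and rise.

```bash
python3 -m creep '[[0,0,-0.003,0,0,0,0.05],[0,0,-0.003,0,0,0,0.5],[0,0,-0.003,0,0,0,0.5],[0,0,-0.003,0,0,0,0.5],[0,0,-0.015,0,0,0,0.5],[0,0,-0.055,0,0,0,0.5],[0,0,-0.1,0,0,0,0.5],[0,0,-0.14,0,0,0,0.5]]' 100
python3 -m creep '[[0,0,-0.02,0,0,0,0.5],[0,0,-0.02,0,0,0,0.5]]'
python3 - <<'E'
from h import *
o=bot.get_obs();print(o["time"],o["ee_pos"],o["tcp_rot"],o["wrist_force"])
shot("wrist","w15");print(tool(np.array([.50,0,.26])-o["ee_pos"]))
c,im=shot("scene","s15");cv2.imwrite("pics/s15c.png",np.hstack([cv2.resize(im[200:300,300:400],(400,400),interpolation=cv2.INTER_CUBIC),cv2.resize(im[125:225,140:240],(400,400),interpolation=cv2.INTER_CUBIC)]))
E
```

```text
time: 20.1
ee_pos: [0.5312, -0.3303, 0.2318]
tcp_rot: [180.0, -0.1, -23.4]
wrist_force: [0.9, -0.0, 0.6]
opening: 0.0427
time: 20.3
ee_pos: [0.5323, -0.3309, 0.2535]
tcp_rot: [179.9, -0.4, -23.4]
wrist_force: [0.0, -0.2, 0.2]
opening: 0.0428
20.3 [ 0.53225297 -0.33094072  0.25351241] [179.94356961  -0.36156054 -23.37737758] [ 0.00025941 -0.1576418   0.2366988 ]
[-0.16090789 -0.29096559 -0.0071954 ]
```

View pics/w15.png

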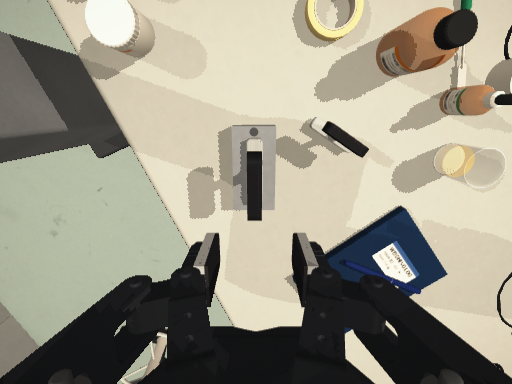

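View pics/s15c.png

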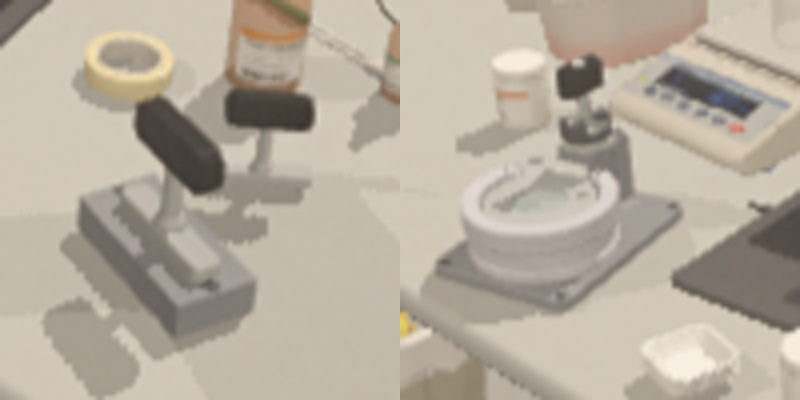

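The spanner stands upright on its block (wrist 254,185), and the plunger is still up. I'll check the ring's angle, the pots and the boats from the top camera.

Run:
```python
from h import *
c,im=shot("top","top15");g=im.max(2);im0=cv2.imread("pics/top0.png")
for a,ct,r in blobs(im,(g<105).astype(np.uint8),122,188,175,225,4): print("hole",a,ct,ray(c,ct,.055).round(4))
d=cv2.absdiff(im,im0).max(2)
for n,(x,y) in dict(pa=(70,155),pb=(270,215),pc=(301,222),boats=(231,226)).items(): print(n,d[y-12:y+12,x-12:x+12].max(),d[y-12:y+12,x-12:x+12].mean().round(1))
cv2.imwrite("pics/top15c.png",np.hstack([cv2.resize(im[160:245,105:190],(400,400),interpolation=cv2.INTER_CUBIC),cv2.resize(im[140:225,340:425],(400,400),interpolation=cv2.INTER_CUBIC)]))
```

```text
hole 23 [137.9 188.7] [0.5454 0.3473 0.055 ]
hole 4 [124.2 192.5] [0.5338 0.3855 0.055 ]
hole 7 [154.  197.7] [0.5201 0.3    0.055 ]
hole 6 [128.  208.5] [0.488  0.3718 0.055 ]
hole 88 [170.1 218.2] [0.4622 0.2515 0.055 ]
hole 11 [138.6 217.9] [0.4617 0.3402 0.055 ]
pa 12 4.9
pb 12 5.3
pc 15 6.1
boats 9 4.9
```

View pics/top15c.png

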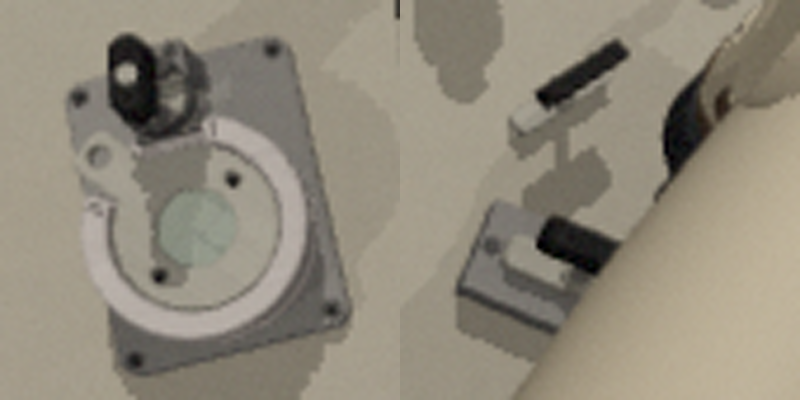

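The ring measures 40.8° (0.71 rad) of turn, so it is at its stop. The pots and boats are unchanged, and the plunger is still up after about 15 s without contact. Handing in.

Run:
```python
from workcell import bot
print(bot.get_obs()["time"],bot.job_done())
```

```text
the job is handed in; nothing more can be done
20.45 None
```

The job is done and was handed in at about 20.5 s of the 69 s allowed: the retaining ring is free and at its stop.

- **Plunger:** I lifted it about 19.7 mm and turned it anticlockwise until the key dropped into the rest notch at about 1.40 rad. The lift there read about 14.0 mm. After I let go it stayed up, and the last pictures still show it raised.
- **Ring:** The spanner seated fully, with the TCP at 0.1199 m against the expected 0.120 m. I turned the ring until the torque jumped to about 1.2 N m, which showed the stop. That is more than the roughly 0.25 N m the ring needs, so I backed off at once. The top camera shows the ring turned 0.71 rad, against 0.70 for its stop.
- **Spanner:** It is back upright on its block, with the bar flat. The TCP height on release, 0.091 m, was the same as at pick-up.
- **Pots and boats:** The before and after top-camera pictures show no change in the pots or the boats.

**Disagreement:** The spanner sat about 5 mm off the grip centre along its length in the jaws. The wrist view suggested a slight tilt there, which the scene view did not clearly confirm. I corrected for the offset before fitting the spanner to the ring and before putting it back.

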